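# Index a swivelling drill vice to its next stop and clamp it

## Robot

A 6-joint arm with a two-finger parallel gripper is mounted at the origin on the work surface. World frame = base frame: x ahead of the robot, y to its left, z up, the work surface at z = 0. Lengths are in m, angles in rad, forces in N, time in s.
With the tool pointing down it reaches from about 0.275 to 0.725 m from the base axis. Payload 15.9 kg.
Tool frame: the origin (TCP) lies at the very end of the fingers, on their centre line; the grasp point (between the pads) lies 19 mm behind it; z points along the fingers, y is the line along which they close (so a half turn about z gives the same grasp; the last joint's range is limited). The gripper opens to 85 mm and grips with 20 to 120 N. Pads are 22 mm wide; open, the fingers measure 114 mm over their backs; the gripper's body (76 mm by 85 mm) begins 54 mm behind the grasp point. The pads swing forward as they close: fully open they stand 13 mm farther back than shut.
Start: joints at [-1.202, 0.213, -0.034, 1.323, 0, 1.571], TCP at [0.18, -0.466, 0.231] pointing down, gripper open.
Joint ranges: [-2.98, 2.98], [-0.74, 1.72], [-1.14, 1.35], [-2.1, 2.04], [-1.57, 1.44], [-3.14, 3.14]. Speed limits (rad/s): [1.89, 1.89, 2.39, 2.57, 3.14, 3.14].

## Interface

Orientations are given as a unit quaternion [x, y, z, w].
In Python, from station import robot, fingers, inverse_kinematics, read_camera, close_job gives the robot as it stands. Calls block until the motion is done:
- robot.reach(position, orientation): joint-space move of the TCP to a pose.
- robot.line_to(position, frame=None, vel=0.15, contact_N=None): straight line of the TCP; frame=None keeps the orientation; vel is the mean speed in m/s. With contact_N (N) it stops when the force on the tool has changed by that much, and returns True; else False.
- robot.move_j(angles): joint-space move.
- fingers.move_gripper(opening): finger opening in m; the grip force is fixed at half the most; returns when the fingers have stopped.
- robot.sleep(seconds).
- inverse_kinematics(position, orientation): joint angles nearest the present ones, or None.
- robot.state(): the state.
- read_camera(name): name is "side" or "top" or "wrist"; returns a dict with "image" (400x640x3 uint8, red, green, blue), "fx", "fy", "cx", "cy" (pixels), "xyz" and "attitude" of the camera in the world. Camera axes: x right, y down, z forward; pixel columns grow to the right and rows downward; lengths in m; the calibration is good to about 2 mm. A picture is of the moment at which its call begins. There is no depth.
A pose or a line that the arm cannot do raises robot.PlanningError and nothing moves.
- close_job(): hands the job in; it is judged then, once.
The state is a dict: "time": time; "joint_positions": joint angles; "qvel": joint speeds; "effort": joint torques, N m; "eef_pos": TCP position; "ee_rot": TCP orientation; "contact_force": force on the tool from outside, world axes, zero at the start; "moment": the same for the moment, N m; "finger_gap": finger opening in m; "finger_force": force on a finger pad.
Only numpy, scipy, OpenCV 4.12 (cv2) and the standard library are available. Lean on these libraries where they do the work, as an engineer would, in place of code of your own. Each camera call takes 0.05 s, during which the arm holds its last target. There are 200 camera calls.

## Task

Turn the blue drill vice to its next set angle: draw the red spring plunger up out of its hole, swing the vice anticlockwise (seen from above) and let the pin snap fully home in the next hole, the one in the brass stop segment; then turn the black-balled clamp lever clockwise until it comes up firm against its stop. Feel for the hole and never force the pin sideways (40 N is too much), and leave the tools and parts around the vice where they lie.

Things in the scene. Friction and masses are not known exactly. Their poses are not given: they have to be found in the camera images.
- swivel_base: round grey base of the vice, 226 mm across, bolted to the bench by four ears (to 140 mm from the axis, 20 mm high). Origin: on the vertical swivel axis, at bench level. Angles in its frame count anticlockwise from above: the plunger starts at 180 degrees (x = -98, y = 0 mm), the clamp lever's pivot is fixed at 95 degrees. The pin rides on a flat index track, 20 mm above the bench.
- swing_vice (a joint): angle of the blue vice about the swivel axis, rad, 0 at the start, growing anticlockwise; stops at -0.35 and 1.10. First hole (10 mm wide) at 0; the next, a dark dot in the brass segment let into the track, was set by hand somewhere from 0.60 to 0.92 (not measured: feel for it). Turning it takes about 4 N at the knob with the pin up, 5 N with the pin riding on the track.
- vice_top (a point): middle of the top of the aluminium bar held in the vice's jaws, 85 mm above the bench, at the highest level of the vice. The jaws (86 mm wide) reach to 52 mm from the swivel axis on the plunger's side, the round foot (34 mm high) to 80 mm, the bar's ends to 96 mm, square to the plunger's side.
- plunger: spring plunger: an 8 mm steel pin with a red knob on top, carried by the vice, so it goes round with it, 98 mm from the swivel axis. Origin: lower end of the pin (13 mm above the bench when home, 19 to 20 mm when riding on the track between holes, 24 mm when drawn fully up to its stop). It slides straight up; the spring pushes down with 5 N at home, 8 N fully up.
- knob_centre (a point): centre of the red knob: round, 28 mm across, 27 mm tall, axis upright, 53.5 mm above the pin's lower end (66.5 mm above the bench when home). It spins freely on the pin. Below it: a steel sleeve 22 mm across (top 52 mm above the bench), then the vice's lug (top 34 mm).
- clamp_lever: eccentric clamp lever on the base. Origin: on its upright pivot axis, 21 mm above the bench, 97.5 mm from the swivel axis. Clockwise (from above) tightens. It starts slack, its arm at 165 to 148 degrees in the base's frame; 3 to 4 N at the ball swings it. From about 120 degrees its cam bites on the vice's foot and the push rises to 6 to 9 N; at 99 degrees it is tight on a solid stop. It stays where it is left.
- lever_ball (a point): centre of the black ball at the end of the lever's arm: 20 mm across, 75 mm from the pivot axis, 52 mm above the bench. The arm is a 10 mm rod rising from the pivot to the ball.
- bar_offcut_mid (a point): flat aluminium bar offcut, 110 x 30 x 8 mm, lying beside the base; point at its middle. Not to be moved.
- short_offcut_mid (a point): short aluminium offcut, 60 x 30 x 8 mm, lying beside the base; point at its middle. Not to be moved.
- chuck_key_mid (a point): steel T-shaped drill chuck key, about 64 x 66 mm, lying beside the base; point at its middle. Not to be moved.
- oil_bottle_mid (a point): white oil bottle with red cap, 52 mm across, 150 mm tall, standing; point at its middle. Not to be moved.
- screwdriver_mid (a point): screwdriver with orange handle, 200 mm long, lying; point at its middle. Not to be moved.
- spanner_mid (a point): steel spanner, 180 mm long, lying; point at its middle. Not to be moved.
- drill_block_mid (a point): wooden block 70 x 130 x 35 mm with five twist drills standing in it; point at its middle. Not to be moved.
- swarf_cup_mid (a point): blue plastic cup, 72 mm across, 85 mm tall, standing; point at its middle. Not to be moved.

How it is judged:
By the outcome, as a careful person would: the job done as asked, in the order asked, and still so for the second after the job is handed in, with the robot touching nothing.
It also fails if it takes over 67 s, if anything falls off the work surface, if the arm or the gripper's body presses on something with over 40 N, if the wrist force passes 120 N, or if a joint passes its speed limit or range.

## Working session

There is one attempt and no reset: what is moved stays moved. The work goes in short steps, each a Python script; the robot and the scene stay as the last script left them, time stands still between calls to the robot, and variables do not carry over. Pictures are saved under pics/ and viewed, at most 10 in all, crops included, and the job is handed in when it is done.

```bash
ls; mkdir -p pics
python3 - <<'E'
from station import *
import cv2
for n in ("top","side"):
    c=read_camera(n); cv2.imwrite(f"pics/{n}0.png",c["image"][:,:,::-1]); print(n,c["fx"],c["fy"],c["cx"],c["cy"],c["xyz"],c["attitude"])
print(robot.state())
E
```

```text
pics
top 391.7687995489743 391.7687995489743 317.3357398308025 196.48835187145013 [0.38893948 0.0543657  1.35886544] [ 0.70648893 -0.70459469  0.05369032 -0.03920544]
side 517.870938171077 517.870938171077 326.01842319613866 200.54080854320495 [0.34301181 1.49645756 0.96373229] [-0.05400294  0.86601352 -0.49536438  0.04145356]
{'time': 0.1, 'joint_positions': array([-1.20199414e+00,  2.13326764e-01, -3.49843362e-02,  1.32350827e+00,
       -5.79755399e-07,  1.57078269e+00]), 'qvel': array([ 0.00029116, -0.00020941,  0.0012117 ,  0.00026695,  0.00162351,
        0.00047272]), 'effort': array([ 5.72758363e-04, -6.87241530e+01,  4.87810206e+01,  1.20377078e-02,
        1.10062874e-04, -1.26617965e-05]), 'eef_pos': array([ 0.18013784, -0.46609225,  0.23086052]), 'ee_rot': array([ 9.83044862e-01,  1.83364496e-01, -9.40731557e-05, -5.02797622e-04]), 'contact_force': array([ 0.16038902, -0.12622696, -0.22093683]), 'moment': array([-0.0103005 ,  0.01408444, -0.00652837]), 'finger_force': 0.0, 'finger_gap': 0.08549668549639007}
```

View pics/top0.png

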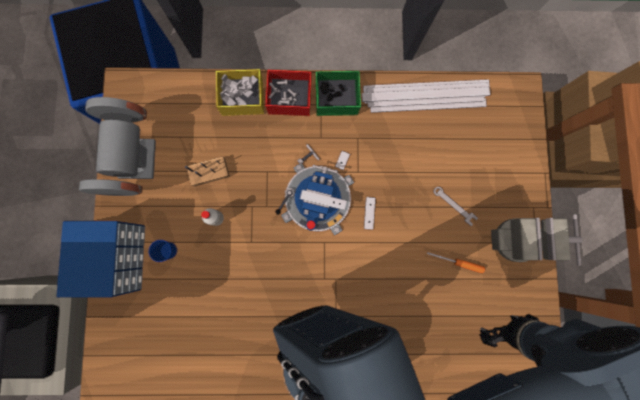

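View pics/side0.png

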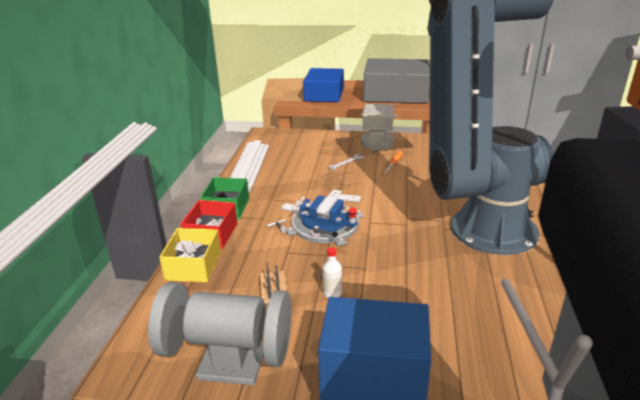

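Top view: base is about (320,198), red knob (311,225), lever ball (279,211), brass about (337,218). I'll do a magnified crop plus ray casting.

```bash
cat > h.py <<'E'
from station import *
import numpy as np, cv2
from scipy.spatial.transform import Rotation as R
def ray(c,u,v,z):
    d=R.from_quat(c["attitude"]).apply([(u-c["cx"])/c["fx"],(v-c["cy"])/c["fy"],1.]); p=np.array(c["xyz"]); return p+d*(z-p[2])/d[2]
def proj(c,p):
    q=R.from_quat(c["attitude"]).inv().apply(np.array(p)-c["xyz"]); return np.array([c["cx"]+c["fx"]*q[0]/q[2],c["cy"]+c["fy"]*q[1]/q[2]])
def blob(c,lo,hi,box):
    h=cv2.cvtColor(c["image"],cv2.COLOR_RGB2HSV); m=cv2.inRange(h,np.array(lo),np.array(hi)); k=np.zeros_like(m); u0,v0,u1,v1=box; k[v0:v1,u0:u1]=m[v0:v1,u0:u1]
    n,l,s,ce=cv2.connectedComponentsWithStats(k); return [(s[i,4],*ce[i].round(2)) for i in np.argsort(-s[:,4]) if i and s[i,4]>2]
E
python3 - <<'E'
from h import *
c=read_camera("top")
cr=c["image"][145:245,260:390]; cv2.imwrite("pics/crop0.png",cv2.resize(cr,None,fx=6,fy=6,interpolation=cv2.INTER_CUBIC)[:,:,::-1])
b=blob(c,(0,150,80),(6,255,255),(290,205,335,240)); print(b); print(ray(c,b[0][1],b[0][2],.0665))
b=blob(c,(0,0,0),(180,255,45),(265,195,295,225)); print(b)
for x in b[:2]: print(ray(c,x[1],x[2],.052))
print(ray(c,320,198,.02))
E
```

```text
[(np.int32(32), np.float64(310.47), np.float64(224.31))]
[0.46730233 0.05045624 0.0665    ]
[(np.int32(13), np.float64(277.85), np.float64(211.15))]
[0.51185127 0.15957171 0.052     ]
[0.56082683 0.01780198 0.02      ]
```

View pics/crop0.png

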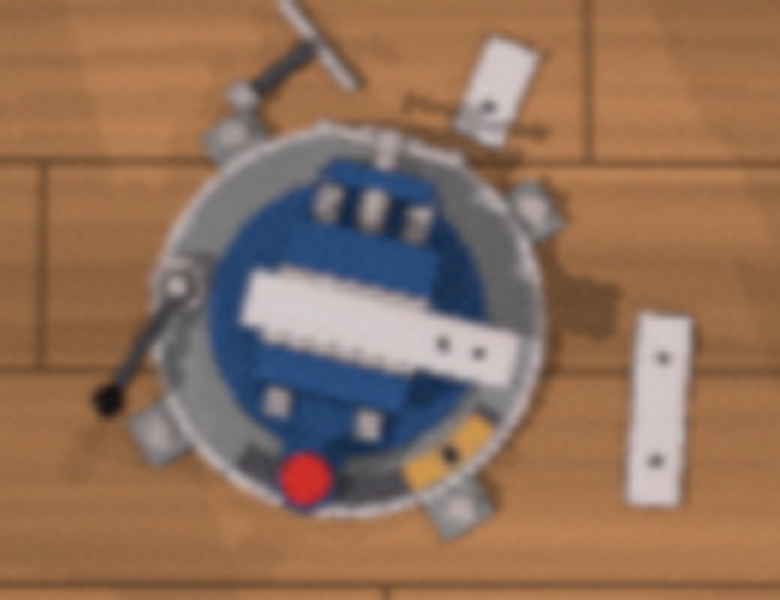

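The crop shows: base ring centred near crop (349,320), ears averaging the same, knob (305,480), hole dot (451,455), lever pivot (180,286), and ball (107,400). Next I compute geometry and go above the knob.

```bash
cat >> h.py <<'E'
def quat(ang,s=1):  # tool down, closing line along horizontal direction ang
    y=s*np.array([np.cos(ang),np.sin(ang),0]); z=np.array([0,0,-1.]); return R.from_matrix(np.c_[np.cross(y,z),y,z]).as_quat()
E
python3 - <<'E'
from h import *
c=read_camera("top")
f=lambda u,v,z: ray(c,260+(u-2.5)/6,145+(v-2.5)/6,z)
C=np.mean([f(349,320,.02),f(348,321,.015)],axis=0); K=ray(c,310.47,224.31,.068); H=f(451,455,.02); P=f(180,286,.03); B=f(107,400,.053)
an=lambda p,q:np.degrees(np.arctan2(*(p-q)[1::-1]))
for n,p in dict(K=K,H=H,P=P,B=B).items(): print(n,p.round(4),np.hypot(*(p-C)[:2]).round(4),an(p,C).round(1))
print("C",C.round(4),"lever",an(B,P))
a=np.radians(an(K,C))
for s in(1,-1):
    for d in(0,.76): 
        p=C[:2]+.098*np.array([np.cos(a+d),np.sin(a+d)]); print(s,d,inverse_kinematics([*p,.05],quat(a+d+np.pi/2,s)))
    for d in(155,99):
        t=np.radians(d)+a-np.pi; p=P[:2]+.075*np.array([np.cos(t),np.sin(t)]); print(s,d,p,inverse_kinematics([*p,.033],quat(t+np.pi/2,s)))
E
```

```text
K [0.4672 0.0505 0.068 ] 0.0971 165.3
H [ 0.4837 -0.0327  0.02  ] 0.0971 -142.9
P [0.579  0.1222 0.03  ] 0.0981 79.5
B [0.5114 0.1609 0.053 ] 0.144 110.2
C [0.5611 0.0258 0.0175] lever 150.1767889326145
1 0 [ 0.10827885  0.2673261  -0.44567135  0.85779887  0.         -2.77642962]
1 0.76 [-0.04511965  0.27950649 -0.42880599  0.86248385  0.          2.59335718]
1 155 [0.52127785 0.17013408] [ 0.31547854  0.42852473 -0.2562925   0.8859791   0.         -2.13289762]
1 99 [0.58644036 0.19683476] [ 0.32382805  0.55713379 -0.04425402  0.96940852  0.         -1.14716373]
-1 0 [ 0.10827885  0.2673261  -0.44567135  0.85779887  0.          0.36516303]
-1 0.76 [-0.04511965  0.27950649 -0.42880599  0.86248385  0.         -0.54823547]
-1 155 [0.52127785 0.17013408] [ 0.31547854  0.42852473 -0.2562925   0.8859791   0.          1.00869504]
-1 99 [0.58644036 0.19683476] [ 0.32382805  0.55713379 -0.04425402  0.96940852  0.          1.99442893]
```

Run:
```python
from h import *
a=np.radians(165)
robot.reach([.4672,.0505,.17],quat(a+np.pi/2,-1))
fingers.move_gripper(.05)
c=read_camera("wrist"); cv2.imwrite("pics/w1.png",c["image"][:,:,::-1])
np.save("w1.npy",c,allow_pickle=True)
print(c["xyz"],robot.state()["eef_pos"],robot.state()["time"])
print(blob(c,(0,150,60),(6,255,255),(0,0,640,400))[:4])
```

```text
[0.39022002 0.0710795  0.3117501 ] [0.46720025 0.05042085 0.16998081] 2.825
[(np.int32(755), np.float64(314.56), np.float64(202.22))]
```

View pics/w1.png

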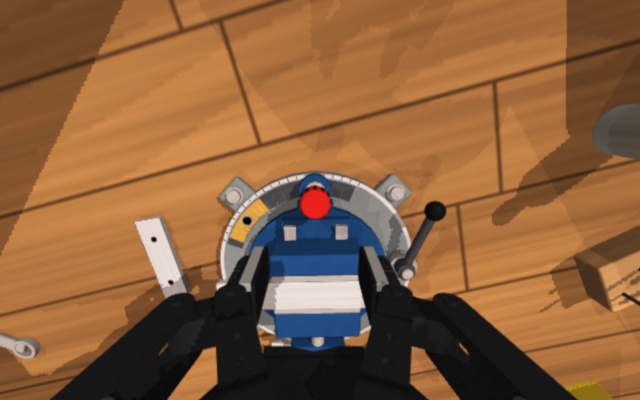

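Wrist view: knob at (315,202), hole dot (247,220), ball (435,211), pivot (406,270), ears (236,195) and (396,193).

Run:
```python
from h import *
c=np.load("w1.npy",allow_pickle=True).item()
C=np.array([.5611,.0258])
b=blob(c,(0,0,0),(180,255,50),(420,195,450,225)); print(b[:2])
d=blob(c,(0,0,0),(180,255,60),(238,212,256,228)); print(d[:2])
an=lambda p,q:np.degrees(np.arctan2(*(p-q)[1::-1]))
for n,p in dict(K=ray(c,314.56,202.22,.0665),H=ray(c,d[0][1],d[0][2],.02),B=ray(c,b[0][1],b[0][2],.052),P=ray(c,406,270,.03)).items():
  p=p[:2]; print(n,p.round(4),np.hypot(*(p-C)).round(4),an(p,C).round(1)%360)
print([proj(c,[.4672,.0505,z]).round(1) for z in(.0665,.17)])
```

```text
[(np.int32(337), np.float64(433.8), np.float64(211.73))]
[(np.int32(45), np.float64(246.67), np.float64(220.18))]
K [0.4688 0.0512] 0.0957 164.6
H [ 0.4844 -0.0308] 0.0953 216.4
B [0.5133 0.1603] 0.1427 109.6
P [0.5863 0.1279] 0.1052 76.1
[array([313.3, 200.8]), array([313.4, 257.4])]
```

Run:
```python
from h import *
C=np.array([.562,.026]);K=np.array([.468,.0508]);a=np.arctan2(*(K-C)[::-1]); t=np.array([-np.sin(a),np.cos(a)])
print(np.degrees(a))
robot.reach([*K,.12],quat(a+np.pi/2,-1))
print(robot.line_to([*K,.0475],contact_N=8,vel=.08))
print(robot.state()["contact_force"])
fingers.move_gripper(.036)
print(robot.state()["contact_force"],robot.state()["finger_gap"])
r=[]
for s in(1,-1):
    hit=robot.line_to([*(K+s*t*.009),.0475],contact_N=4,vel=.02); S=robot.state(); r.append((S["eef_pos"][:2]-K)@t); print(hit,r[-1],S["contact_force"])
    robot.line_to([*(K),.0475],vel=.05)
K2=K+t*np.mean(r); print(np.mean(r),K2,robot.state()["time"])
np.save("K2.npy",K2)
```

```text
165.22043981988045
False
[ 0.82223275 -0.63765568  0.29784054]
[-0.21936488 -0.65931561 -0.54454807] 0.035993750926209774
True 0.004569175329890943 [-0.31645419  0.46112412 -0.93562277]
True -0.004379977310948251 [-0.54374953 -0.34225465 -0.9683167 ]
9.459900947134591e-05 [0.46797587 0.05070853] 5.6417
```

Run:
```python
from h import *
K=np.load("K2.npy"); C=np.array([.562,.026]);a=np.arctan2(*(K-C)[::-1])
robot.line_to([*K,.0475],vel=.05)
fingers.move_gripper(.0); S=robot.state(); print(S["finger_gap"],S["finger_force"],S["contact_force"],S["eef_pos"])
z0=S["eef_pos"][2]
robot.line_to([*K,.0475+.0095],vel=.02); S=robot.state(); print(S["contact_force"],S["eef_pos"])
C=K+(C-K)/np.linalg.norm(C-K)*.098; np.save("C.npy",C); print(C,a)
for d in (.04,.08,.12):
    e=np.array([np.cos(a+d),np.sin(a+d)]); robot.line_to([*(C+.098*e),.057],quat(a+d+np.pi/2,-1),vel=.03)
    S=robot.state(); F=S["contact_force"][:2]; print(d,"rad",F@e,"tan",F@[-e[1],e[0]],S["contact_force"][2],S["eef_pos"]-[*(C+.098*e),.057])
print(S["time"])
```

```text
0.02678893547067264 58.212026953697205 [-9.85565448  3.6103703  10.19758306] [0.466853   0.05106422 0.04754805]
[-4.21737145  4.63662462 -7.62071776] [0.4665464  0.05106003 0.05620479]
[0.56275777 0.02580087] 2.884613742203782
0.04 rad 4.031166273956014 tan -0.933321261162137 -7.651803247683409 [-0.00143454  0.00013689 -0.00081244]
0.08 rad 4.766641924466668 tan -2.0164329562537002 -8.64811240831046 [-1.30925117e-03  9.72386068e-05 -7.55353549e-04]
0.12 rad 5.385532328620834 tan -2.0491178973073496 -7.909005024357603 [-0.00123403  0.00010857 -0.00072361]
7.6
```

Run:
```python
from h import *
K=np.load("K2.npy"); C=np.load("C.npy");a=np.arctan2(*(K-C)[::-1])
for d in (.19,.27,.35,.43,.51,.58,.65,.71):
    e=np.array([np.cos(a+d),np.sin(a+d)]); robot.line_to([*(C+.0985*e),.057],quat(a+d+np.pi/2,-1),vel=.05)
    S=robot.state(); F=S["contact_force"][:2]; print(d,"rad %.1f tan %.1f"%(F@e,F@[-e[1],e[0]]),S["contact_force"][2].round(1),S["finger_gap"].round(4))
    if abs(F@e)>15: break
print(S["eef_pos"],S["time"])
c=read_camera("top"); b=blob(c,(0,150,80),(6,255,255),(290,190,360,240)); print(b[:3])
if b: k=ray(c,b[0][1],b[0][2],.0755)[:2]; print(k,(np.arctan2(*(k-C)[::-1])-a)%6.283)
c=read_camera("wrist"); cv2.imwrite("pics/w2.png",c["image"][:,:,::-1])
```

```text
Traceback (most recent call last):
AttributeError: 'float' object has no attribute 'round'
```

Run:
```python
from h import *
K=np.load("K2.npy"); C=np.load("C.npy");a=np.arctan2(*(K-C)[::-1])
for d in (.27,.35,.43,.51,.58,.65,.71):
    e=np.array([np.cos(a+d),np.sin(a+d)]); robot.line_to([*(C+.0985*e),.057],quat(a+d+np.pi/2,-1),vel=.05)
    S=robot.state(); F=S["contact_force"][:2]; print(d,"rad %.1f tan %.1f z %.1f gap %.4f"%(F@e,F@[-e[1],e[0]],S["contact_force"][2],S["finger_gap"]))
    if abs(F@e)>15: break
print(S["eef_pos"],S["time"])
c=read_camera("wrist"); cv2.imwrite("pics/w2.png",c["image"][:,:,::-1])
```

```text
0.27 rad 4.5 tan 0.2 z -8.8 gap 0.0264
0.35 rad 4.5 tan 0.3 z -8.8 gap 0.0265
0.43 rad 4.2 tan 0.0 z -8.6 gap 0.0263
0.51 rad 2.9 tan 0.2 z -9.4 gap 0.0266
0.58 rad 2.1 tan -0.3 z -7.9 gap 0.0267
0.65 rad 1.0 tan 0.7 z -8.4 gap 0.0262
0.71 rad -1.4 tan 0.3 z -8.5 gap 0.0263
[ 0.47456733 -0.01722167  0.05713861] 9.975
```

View pics/w2.png

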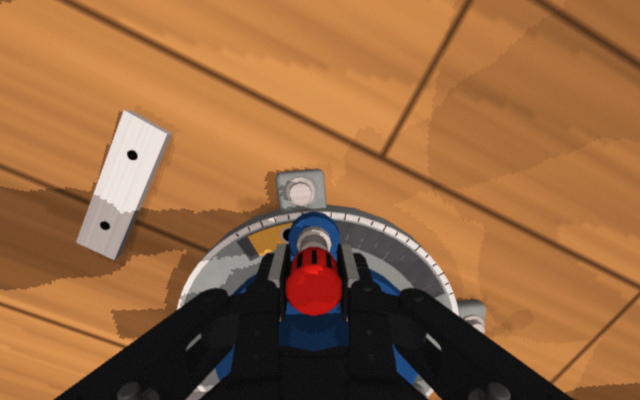

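Wrist view: the vice followed with the knob held at (313,290); the hole dot peeps out at about (288,234), just left of the lug. I'll lower onto the track and feel.

Run:
```python
from h import *
K=np.load("K2.npy"); C=np.load("C.npy");a=np.arctan2(*(K-C)[::-1])
pt=lambda d,r=.098: C+r*np.array([np.cos(a+d),np.sin(a+d)])
c=read_camera("wrist"); h=ray(c,287.5,234,.02)[:2]; print("hole",h,(np.arctan2(*(h-C)[::-1])-a)%6.2832,np.linalg.norm(h-C))
robot.line_to([*pt(.71),.054],vel=.02); print(robot.state()["contact_force"])
fingers.move_gripper(.034); S=robot.state(); print(S["contact_force"],S["eef_pos"])
F0=S["contact_force"]
d=.71
while d<1.0:
    d+=.02; e=np.array([np.cos(a+d),np.sin(a+d)]); t=np.array([-e[1],e[0]])
    hit=robot.line_to([*pt(d),.054],quat(a+d+np.pi/2,-1),vel=.015,contact_N=9)
    S=robot.state(); F=S["contact_force"]; p=S["eef_pos"][:2]-C
    print("%.2f act %.3f rad %.1f tan %.1f z %.1f"%(d,(np.arctan2(p[1],p[0])-a)%6.2832,F[:2]@e,F[:2]@t,F[2]),hit)
    if hit or F[:2]@t<-9: break
print(S["time"])
```

```text
hole [ 0.48474891 -0.03262213] 0.8998081389461836 0.09746090905582605
[-1.66248672 -0.98546371 -3.11339266]
[ 0.55671495 -0.22382911 -0.64392053] [ 0.47489178 -0.0170656   0.0541938 ]
0.73 act 0.731 rad 0.3 tan 0.3 z 0.1 False
0.75 act 0.748 rad -0.5 tan -3.3 z 1.0 False
0.77 act 0.768 rad -1.2 tan -3.6 z 1.2 False
0.79 act 0.789 rad -0.5 tan -3.1 z 0.5 False
0.81 act 0.810 rad 0.1 tan -4.3 z 1.9 False
0.83 act 0.831 rad 1.0 tan -3.3 z 0.2 False
0.85 act 0.850 rad -0.8 tan -3.3 z -0.9 False
0.87 act 0.871 rad 0.5 tan -3.5 z 1.9 False
0.89 act 0.895 rad -1.1 tan 0.2 z -0.5 False
0.91 act 0.911 rad -1.4 tan -1.9 z 1.2 False
0.93 act 0.929 rad -1.1 tan -4.7 z 3.0 False
0.95 act 0.933 rad -1.2 tan -3.6 z 2.3 True
13.9417
```

Run:
```python
from h import *
K=np.load("K2.npy"); C=np.load("C.npy");a=np.arctan2(*(K-C)[::-1])
pt=lambda d,r=.098: C+r*np.array([np.cos(a+d),np.sin(a+d)])
for tgt in (.90,.98,.90,.82,.90):
    hit=robot.line_to([*pt(tgt),.054],quat(a+.9+np.pi/2,-1),vel=.02,contact_N=None if tgt==.9 else 12)
    S=robot.state(); p=S["eef_pos"][:2]-C; print(tgt,hit,((np.arctan2(p[1],p[0])-a)%6.2832),S["contact_force"].round(1))
fingers.move_gripper(.05)
robot.line_to([*pt(.9),.15],vel=.15)
print(S["time"])
c=read_camera("side"); s=c["image"]; k=proj(c,[*pt(.9),.0665]); print(k,proj(c,[*pt(.9),.073]))
print(blob(c,(0,150,60),(6,255,255),(int(k[0])-25,int(k[1])-25,int(k[0])+25,int(k[1])+25)))
c=read_camera("wrist"); cv2.imwrite("pics/w3.png",c["image"][:,:,::-1])
b=blob(c,(0,150,60),(6,255,255),(0,0,640,400))[:2]; print(b,proj(c,[*pt(.9),.0665]),proj(c,[*pt(.9),.073]))
```

```text
0.9 False 0.9022942852726823 [ 0.9 -0.9 -0.5]
0.98 True 0.9338859472083625 [-3.2  5.3  2.5]
0.9 False 0.9007299723001241 [-0.1 -0.2  0.1]
0.82 False 0.8275550454692562 [ 4.1 -7.7 -2. ]
0.9 False 0.8997484798810911 [-0.4 -0.3  0.3]
15.9833
[349.9969925  199.52405334] [350.00671528 197.88528245]
[(np.int32(49), np.float64(349.63), np.float64(199.22))]
[(np.int32(883), np.float64(316.52), np.float64(212.76))] [313.28604186 209.35160055] [313.30045153 212.0191571 ]
```

View pics/w3.png

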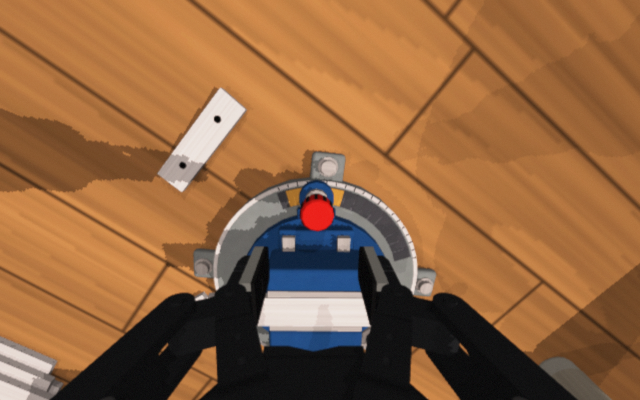

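Wrist view: the lug and knob (317,212) sit centred on the brass segment. I'll verify pin height by touching the knob top with closed fingers (home: 80 mm, riding: 86 mm).

Run:
```python
from h import *
K=np.load("K2.npy"); C=np.load("C.npy");a=np.arctan2(*(K-C)[::-1])
pt=lambda d,r=.098: C+r*np.array([np.cos(a+d),np.sin(a+d)])
fingers.move_gripper(0.)
robot.line_to([*pt(.893),.095],vel=.1)
hit=robot.line_to([*pt(.893),.074],vel=.02,contact_N=5); S=robot.state(); print(hit,S["eef_pos"],S["contact_force"],S["time"])
robot.line_to([*pt(.893),.15],vel=.15)
```

```text
True [ 0.48410156 -0.03248509  0.07983456] [-3.31276503  0.11150364 10.41837543] 19.1583
```

```bash
cat > lev.py <<'E'
from h import *
K=np.load("K2.npy"); C=np.load("C.npy");a=np.arctan2(*(K-C)[::-1]); yaw=a-np.pi
P=C+.0975*np.array([np.cos(yaw+np.radians(95)),np.sin(yaw+np.radians(95))])
def go(th,z,**k):
    e=np.array([np.cos(th+yaw),np.sin(th+yaw)]); p=[*(P+.075*e),z]; q=quat(th+yaw+np.pi/2,-1)
    hit=robot.line_to(p,q,**k); S=robot.state(); d=S["eef_pos"][:2]-P; F=S["contact_force"]
    ft=F[:2]@[-e[1],e[0]]   # resists clockwise push -> positive
    print("%.1f act %.1f r %.4f Frad %.1f Ftan %.1f Fz %.1f"%(np.degrees(th),np.degrees(np.arctan2(d[1],d[0])-yaw),np.hypot(*d),F[:2]@e,ft,F[2]),hit,round(S["time"],2)); return hit,ft
E
python3 - <<'E'
from lev import *
th=np.radians(164.5)
robot.reach([*(P+.075*np.array([np.cos(th+yaw),np.sin(th+yaw)])),.15],quat(th+yaw+np.pi/2,-1))
fingers.move_gripper(.042)
hit,_=go(th,.034,vel=.08,contact_N=6)
if not hit:
  while th>np.radians(80):
    th-=.08; hit,ft=go(th,.034,vel=.04,contact_N=13)
    if hit or ft>16: break
E
```

```text
164.5 act 164.3 r 0.0748 Frad 0.3 Ftan 0.0 Fz -0.5 False 23.23
159.9 act 159.8 r 0.0749 Frad 0.3 Ftan -0.7 Fz 0.1 False 23.52
155.3 act 155.5 r 0.0750 Frad -0.1 Ftan 0.4 Fz 0.3 False 23.82
150.7 act 150.9 r 0.0750 Frad 0.1 Ftan 0.9 Fz 0.2 False 24.12
146.2 act 146.3 r 0.0751 Frad 1.7 Ftan 2.1 Fz -0.2 False 24.43
141.6 act 141.7 r 0.0751 Frad 1.1 Ftan 1.7 Fz -0.2 False 24.73
137.0 act 137.0 r 0.0751 Frad 1.0 Ftan 0.9 Fz -0.1 False 25.02
132.4 act 132.4 r 0.0750 Frad 0.6 Ftan 1.5 Fz 1.1 False 25.32
127.8 act 127.8 r 0.0750 Frad 1.3 Ftan 1.5 Fz 0.6 False 25.62
123.2 act 123.2 r 0.0751 Frad 0.5 Ftan 1.2 Fz -0.8 False 25.93
118.7 act 118.6 r 0.0751 Frad 1.3 Ftan 1.3 Fz -1.4 False 26.23
114.1 act 114.1 r 0.0750 Frad -0.4 Ftan 1.1 Fz -1.2 False 26.52
109.5 act 109.6 r 0.0750 Frad 0.1 Ftan 2.6 Fz -0.5 False 26.82
104.9 act 105.0 r 0.0750 Frad 0.0 Ftan 3.3 Fz 0.1 False 27.12
100.3 act 100.5 r 0.0750 Frad -0.7 Ftan 4.1 Fz -1.1 False 27.43
95.7 act 96.0 r 0.0749 Frad -1.8 Ftan 4.4 Fz -0.2 False 27.73
91.2 act 93.3 r 0.0741 Frad -0.4 Ftan 4.4 Fz 3.1 True 27.95
```

Run:
```python
from lev import *
go(np.radians(84),.034,vel=.02,contact_N=15)
go(np.radians(84),.034,vel=.02,contact_N=16)
go(np.radians(97),.034,vel=.03)
robot.line_to([*robot.state()["eef_pos"][:2],.2],vel=.15)
p=robot.state()["eef_pos"]; robot.reach([.40,.20,.3],quat(yaw+1.7+np.pi/2,-1))
for n in("top",):
    c=read_camera(n)
    b=blob(c,(0,0,0),(180,255,45),(255,175,300,215)); print(b)
    for x in b[:3]:
        B=ray(c,x[1],x[2],.052)[:2]-P; print(np.degrees(np.arctan2(B[1],B[0])-yaw),np.hypot(*B))
    r=blob(c,(0,150,80),(6,255,255),(290,190,360,240)); print(r, ray(c,r[0][1],r[0][2],.0665) if r else 0)
    cv2.imwrite("pics/t2.png",cv2.resize(c["image"][140:250,250:390],None,fx=5,fy=5,interpolation=cv2.INTER_CUBIC)[:,:,::-1])
print(robot.state()["time"])
```

```text
84.0 act 93.4 r 0.0736 Frad 0.3 Ftan 3.1 Fz 2.1 True 28.24
84.0 act 93.6 r 0.0732 Frad -1.1 Ftan 3.1 Fz 2.2 True 28.55
97.0 act 96.7 r 0.0751 Frad -0.1 Ftan -0.0 Fz -0.3 False 28.88
[(np.int32(9), np.float64(267.0), np.float64(190.0))]
101.73996556714863 0.07524045282349766
[(np.int32(36), np.float64(336.03), np.float64(219.08))] [ 0.48480015 -0.03397707  0.0665    ]
31.0583
```

View pics/t2.png

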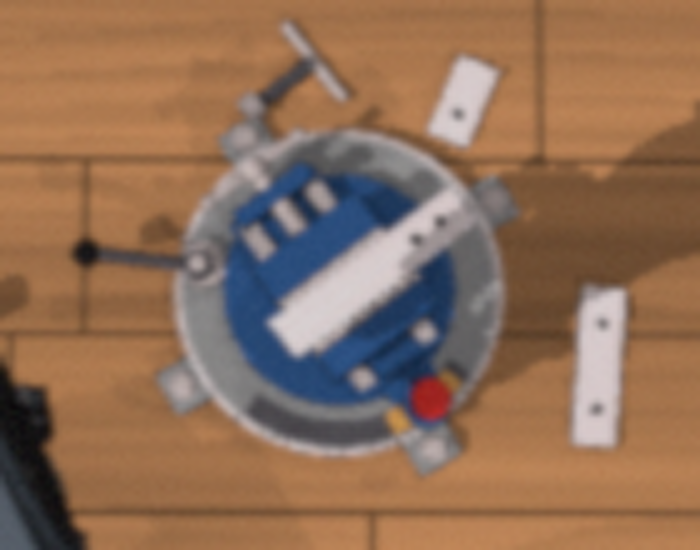

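The top view shows the pin in the brass and the lever arm pointing left, ball at crop (87,253). The camera reads about 102° ± 2°, so I'll confirm the lever is truly on the solid stop with a static push.

Run:
```python
from lev import *
e=np.radians(97)
robot.reach([*(P+.075*np.array([np.cos(e+yaw),np.sin(e+yaw)])),.2],quat(e+yaw+np.pi/2,-1))
hit,_=go(e,.034,vel=.12,contact_N=6)
if not hit:
  for d in (94,93,92,91,90,89,88,87,86):
    h,ft=go(np.radians(d),.034,vel=.01)
    if ft>20: break
```

```text
97.0 act 96.7 r 0.0752 Frad 0.0 Ftan 0.0 Fz 0.6 False 33.46
94.0 act 94.0 r 0.0750 Frad -0.4 Ftan 0.7 Fz 0.3 False 34.0
93.0 act 93.2 r 0.0749 Frad -0.8 Ftan 2.2 Fz 0.1 False 34.28
92.0 act 93.0 r 0.0746 Frad -2.5 Ftan 9.7 Fz 2.9 False 34.57
91.0 act 92.8 r 0.0743 Frad -5.0 Ftan 16.6 Fz 8.2 False 34.85
90.0 act 92.7 r 0.0740 Frad -6.0 Ftan 23.8 Fz 12.7 False 35.13
```

It's solid: 24 N static with no movement. Back off and hand in.

Run:
```python
from lev import *
go(np.radians(97),.034,vel=.03)
robot.line_to([*robot.state()["eef_pos"][:2],.2],vel=.15)
c=read_camera("top"); b=blob(c,(0,0,0),(180,255,45),(255,175,280,205)); print(b)
r=robot.state(); print(r["contact_force"],r["time"]); print(close_job())
```

```text
97.0 act 96.7 r 0.0751 Frad -0.1 Ftan -0.1 Fz 0.4 False 35.59
[]
[-0.03464482  0.05982934 -0.37052269] 36.9
the job is handed in; nothing more can be done
None
```

The job is handed in at 36.9 s: the vice is turned to about 0.90 rad with the pin home in the brass segment's hole (knob top at 80 mm), and the clamp lever is firm on its stop (24 N push, no movement).

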